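Lock the strainer cartridge into the bench sealant pump

TASK

Two strainer cartridges stand on the glazier's bench. Fit the one with the two side lugs into the round socket of the sealant pump: push it down against the spring with its lugs in the two slots, turn it a quarter turn clockwise (seen from above) so that the lugs lie locked under the lip, and let go. Leave the plain cartridge without lugs standing where it is.

Things in the scene. Friction and masses are not known exactly. Their poses are not given: they have to be found in the camera images.
- bayonet_center (a point): Cartridge to fit, upright, 0.2-0.32 kg, 102 mm high; point: on its axis half-way up, z up. Round steel body, 48 mm wide, top 15 mm above the point; foot tapers to 34 mm. Two lugs along x: 80 mm tip to tip, 12 wide, 8 thick, undersides 21 mm below the point. Grey grip bar on top: 44 mm along x, 18 thick along y, from 15 to 51 mm above the point. Half-turn symmetric.
- socket (a point): Pump's fixed round socket, 108 mm outside; point: centre of its mouth at rim height (74 mm), z up. Bore 60 mm; two slots along x, to 46 mm from centre, take lugs up to 15 deg off. 8 mm lip between them. Lugs turn under it clockwise only, stop at 100 deg; locked: lugs along y. Turn with the cartridge's mid point level with this point. Gear case and motor, 106 mm high, from 110 mm out along +y.
- follower (a joint): Light spring plate inside the socket: metres pressed down, 0 to 0.018 (hard stop). At 0 it lies 44 mm below the rim and meets the cartridge's foot (lug tops level with the rim). Pushes up 4 N, 6.5 N at the stop. Beyond 0.008 the lugs are under the lip. Let go, a locked cartridge rises till its lugs bear on the lip (mid point 5 mm above the rim); unlocked, to 13 mm.
- plain_center (a point): The other cartridge, to be left alone: same size, body and grip bar but no lugs, standing upright; point: on its axis half-way up, 51 mm above the bench, z up. Either cartridge may stand on either side.

How it is judged:
By the outcome, as a careful person would: the job done as asked, in the order asked, and still so for the second after the job is handed in, with the robot touching nothing.
It also fails if it takes over 58 s, if anything falls off the work surface, if the arm or the gripper's body presses on something with over 40 N, if the wrist force passes 120 N, or if a joint passes its speed limit or range.

ROBOT

A 6-joint arm with a two-finger parallel gripper is mounted at the origin on the work surface. World frame = base frame: x ahead of the robot, y to its left, z up, the work surface at z = 0. Lengths are in m, angles in degrees, forces in N, time in s.
With the tool pointing down it reaches from about 0.35 to 0.875 m from the base axis. Payload 4.2 kg.
Tool frame: the origin (TCP) lies at the very end of the fingers, on their centre line; the grasp point (between the pads) lies 19 mm behind it; z points along the fingers, x is the direction in which the jaws open and shut, and the axes are right-handed (so a half turn about z gives the same grasp; the last joint's range is limited). The gripper opens to 87 mm and grips with 3 to 60 N. Pads are 19 mm wide; open, the fingers measure 117 mm over their backs; the gripper's body (75 mm by 190 mm) begins 51 mm behind the grasp point.
Start: joints at [-51.646, 22.042, 0.453, 0, -68.411, -14.817], TCP at [0.25, -0.573, 0.223] pointing down, gripper open.
Joint ranges: [-179.83, 179.83], [-69.29, 118.12], [-61.27, 80.66], [-181.25, 117.63], [-171.15, -9.14], [-177.46, 177.46]. Speed limits (degrees/s): [159.86, 159.86, 180, 180, 180, 180].

INTERFACE

Orientations are given as a 3x3 rotation matrix whose columns are the frame's x, y, z axes.
In Python, from station import r gives the robot as it stands.
- The arm moves only by the shell command python3 -m jog 'ROWS' [OPENING]. ROWS is JSON, a list of rows, each a list of 2 entries, a list of its own where there are three numbers: the shift along the tool's x, y, z in m, then the turn, a rotation vector about the tool's x, y, z in units of 5 degrees (1.0 is 5 degrees). A call has exactly 10 rows; each row is the pose to reach, as a shift and turn from the pose commanded when the call began, along the tool's axes at that moment; what a row does not reach only later rows make up. A row lasts 1/12 s, in which the tool goes at most 41.7 mm and 7.16 degrees, less where a joint would pass 70% of its speed; a pose out of reach is approached as far as the arm can. A call with a gripper value outside its range is refused whole. OPENING is the finger opening in m, from 0 to 0.087, set as the call begins (- or left out, the last holds). The fingers move at their own pace and stop on an object; the grip force is fixed at half the most. Time passes only in rows, so rows that repeat a pose let the fingers close, or fill a call up. It gives the time, the measured TCP pose, the force and the opening at its end, in the units of the state.
- r.sense(): the state, without advancing time (a new reading comes with each control period).
- r.capture(name): name is "scene" or "top"; returns (picture, depth): 480x640x3 uint8, blue, green, red; 480x640 float32, m along the optical axis (not along the pixel's ray), 0 where there is no reading.
- r.calibration(name): a dict with "fx", "fy", "cx", "cy" (pixels), "R" (3x3) and "t" (3): a world point X has camera coordinates R X + t. Camera axes: x right, y down, z forward; pixel columns grow to the right and rows downward; lengths in m; the calibration is good to about 2 mm. A picture is of the moment at which its call begins. calibration takes no time and is no camera call.
- r.finish_job(): hands the job in, once; it reports no verdict.
Trained networks look in the newest picture that a camera, given by its name, has taken for a name from the list of things; names that differ only in an ending like _2 or _b are one class to them, and where a whole thing is asked for, a point or a joint stands for the part that bears it (a point fixed in the world has none). Each returns a list of dicts, best first, with "confidence" (0 to 1); they miss things now and then, are a little off and sometimes report something else, mostly with a low value. They report only what shows in the picture. A call takes as long as a camera call.
- r.cut_out(query, camera): "region" (480x640 bool, what is visible of it) and "uv" ([column, row] in pixels, amid what is visible of it).
The state is a dict: "time_s": time; "joints": joint angles; "joint_velocities": joint speeds; "effort": joint torques, N m; "tcp_pos": TCP position; "ee_rot": TCP orientation; "wrist_force": force on the tool from outside, world axes, zero at the start; "moment": the same for the moment, N m; "gripper_width": opening from 0.0 (shut) to 1.0 (fully open).
Only numpy, scipy, OpenCV 4.12 (cv2) and the standard library are available. Lean on these libraries where they do the work, as an engineer would, in place of code of your own. Each camera call takes 0.05 s, during which the arm holds its last target.

## Working session

There is one attempt and no reset: what is moved stays moved. The work goes in short steps, Python scripts to look and compute and a shell command to move; the robot and the scene stay as the last step left them, time stands still between calls to the robot, and variables do not carry over. Pictures are saved under pics/ and viewed, and the job is handed in when it is done.

```bash
ls; mkdir -p pics; python3 - <<'E'
from station import r
import cv2,numpy as np
s=r.sense(); print(s)
for n in("scene","top"):
    p,d=r.capture(n); cv2.imwrite(f"pics/{n}0.png",p); np.save(f"pics/{n}0.npy",d)
    c=r.calibration(n); print(n,c)
    for q in("bayonet_center","plain_center","socket","follower"):
        try:
            for o in r.cut_out(q,n)[:3]: print(n,q,round(o["confidence"],2),o["uv"],o["region"].sum())
        except Exception as e: print(q,e)
print(r.sense()["time_s"])
E
```

```text
pics
{'time_s': 0.0, 'joints': array([-5.16472995e+01,  2.20903530e+01,  3.77697153e-01, -2.85679377e-02,
       -6.84090474e+01, -1.48167595e+01]), 'joint_velocities': array([-0.02790079, -0.10751481, -0.06279616, -0.11052688,  0.02877325,
       -0.01165747]), 'effort': array([ 2.94699230e-04, -3.90667641e+01,  1.87401670e+01,  4.21954751e+00,
        1.09990223e-02, -2.01353300e-04]), 'tcp_pos': array([ 0.2493507 , -0.57244136,  0.22145076]), 'ee_rot': array([[-3.99154546e-01,  9.16883165e-01, -9.54417855e-04],
       [ 9.16881089e-01,  3.99155676e-01,  1.95339043e-03],
       [ 2.17199210e-03, -9.53830118e-05, -9.99997637e-01]]), 'wrist_force': array([-0.10710311, -0.06973044, -0.54618977]), 'moment': array([-0.02272566, -0.01457647, -0.02297223]), 'gripper_width': 1.0003067321560348}
scene {'fx': 580.5516349790141, 'fy': 580.5516349790141, 'cx': 316.73435299891923, 'cy': 245.1090896358938, 'R': array([[ 0.20846554,  0.97799438, -0.00831318],
       [ 0.66474964, -0.14792   , -0.73227563],
       [-0.71739113,  0.14712805, -0.68095763]]), 't': array([-0.0698999 , -0.29896485,  1.35903984])}
scene bayonet_center 0.88 [127.5, 259.6] 1700
scene plain_center 0.96 [322.3, 234.6] 1314
scene plain_center 0.74 [438.8, 253.9] 149
scene socket 0.97 [485.3, 239.1] 18243
scene follower 0.64 [438.7, 255.5] 166
top {'fx': 483.68733359609297, 'fy': 483.68733359609297, 'cx': 324.9721208859143, 'cy': 234.04614769475194, 'R': array([[ 2.42351036e-02, -9.99703044e-01,  2.54631802e-03],
       [-9.89495904e-01, -2.43506051e-02, -1.42495278e-01],
       [ 1.42514967e-01,  9.33816577e-04, -9.89792207e-01]]), 't': array([-0.08503689,  0.54066904,  0.7277432 ])}
top bayonet_center 0.92 [495.7, 292.3] 1301
top plain_center 0.79 [291.7, 277.5] 809
top socket 0.84 [117.8, 254.8] 23912
top follower 0.9 [188.3, 221.2] 768
0.5
```

View pics/scene0.png

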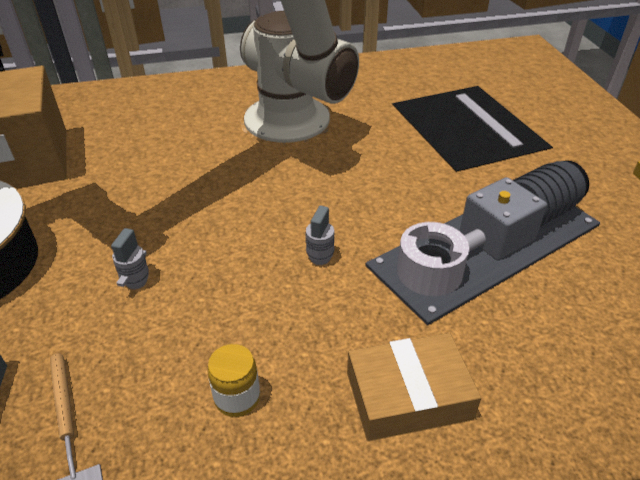

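View pics/top0.png

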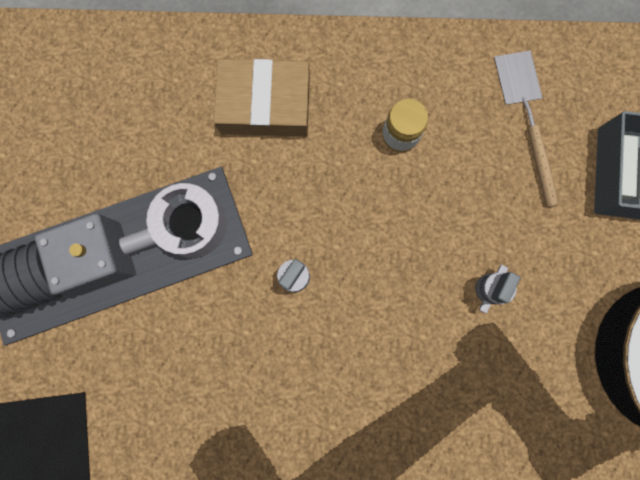

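The lugged cartridge is at top (498,288) and scene (128,260). The plain one is at top (292,276) and the socket at top (184,221). Next I'll measure poses from depth.

```bash
cat > h.py <<'E'
import numpy as np,cv2
from station import r
def world(d,c):
    v,u=np.mgrid[0:480,0:640]
    P=np.stack([(u-c["cx"])/c["fx"]*d,(v-c["cy"])/c["fy"]*d,d],-1)
    W=(P-c["t"])@c["R"]; W[d<=0]=np.nan
    return W
def proj(X,c):
    P=np.asarray(X)@c["R"].T+c["t"]; return np.stack([P[...,0]/P[...,2]*c["fx"]+c["cx"],P[...,1]/P[...,2]*c["fy"]+c["cy"]],-1)
E
python3 - <<'E'
from h import *
for n in("top","scene"):
    c=r.calibration(n); d=np.load(f"pics/{n}0.npy"); W=world(d,c)
    tab=W[(np.abs(W[...,2])<.02)]; print(n,"table z med",np.median(tab[:,2]))
    for nm,px in(("bay",{"top":(498,288),"scene":(128,260)}),("plain",{"top":(292,276),"scene":(322,238)})):
        u,v=px[n]; S=W[v-45:v+45,u-45:u+45].reshape(-1,3)
        for lo,hi in((.094,.11),(.057,.075),(.03,.043)):
            m=S[(S[:,2]>lo)&(S[:,2]<hi)]
            if len(m)<5: print(nm,lo,len(m)); continue
            rc=cv2.minAreaRect((m[:,:2]*1000).astype(np.float32)); print(n,nm,lo,len(m),"z",np.median(m[:,2]).round(4),"rect",[np.round(x,1) for x in rc], "mean",m[:,:2].mean(0).round(4))
    u,v={"top":(184,221),"scene":(433,255)}[n]
    S=W[v-55:v+55,u-55:u+55].reshape(-1,3)
    m=S[(S[:,2]>.068)&(S[:,2]<.08)]
    # circle: outer edge
    (cx,cy),R=cv2.minEnclosingCircle((m[:,:2]*1000).astype(np.float32)); print(n,"rim",len(m),np.median(m[:,2]),cx,cy,R)
E
python3 - <<'E'
import cv2
for n,(u,v) in(("top",(498,288)),("top",(184,221)),("scene",(128,260)),("scene",(433,255))):
    p=cv2.imread(f"pics/{n}0.png")[v-45:v+45,u-45:u+45]
    cv2.imwrite(f"/tmp/{n}{u}.png",cv2.resize(p,(400,300) if 0 else (300,300),interpolation=cv2.INTER_CUBIC))
import numpy as np
cv2.imwrite("pics/z0.png",np.vstack([np.hstack([cv2.imread("/tmp/top498.png"),cv2.imread("/tmp/top184.png")]),np.hstack([cv2.imread("/tmp/scene128.png"),cv2.imread("/tmp/scene433.png")])]))
E
```

```text
top table z med -1.6823457665947252e-05
top bay 0.094 416 z 0.1013 rect [array([ 462.6, -336.7]), array([18.5, 44. ]), np.float64(63.0)] mean [ 0.4626 -0.3354]
top bay 0.057 373 z 0.0657 rect [array([ 461. , -333.8]), array([47.2, 42.4]), np.float64(39.9)] mean [ 0.4648 -0.3259]
top bay 0.03 217 z 0.0374 rect [array([ 466.8, -328.9]), array([29.8, 80.8]), np.float64(63.4)] mean [ 0.4591 -0.3289]
top plain 0.094 386 z 0.1014 rect [array([474.4, -23.9]), array([18.1, 43.7]), np.float64(58.2)] mean [ 0.4742 -0.0241]
top plain 0.057 378 z 0.0659 rect [array([472.9, -23.2]), array([47.5, 43.9]), np.float64(63.2)] mean [ 0.4724 -0.0258]
plain 0.03 2
top rim 2403 0.07375398692361324 555.9259033203125 146.255859375 54.916751861572266
scene table z med -0.001121704801869805
scene bay 0.094 270 z 0.0998 rect [array([ 467.3, -338.7]), array([19.4, 46.1]), np.float64(63.7)] mean [ 0.4696 -0.3377]
scene bay 0.057 387 z 0.0644 rect [array([ 473.7, -336. ]), array([36.2, 47.6]), np.float64(19.3)] mean [ 0.4772 -0.3337]
scene bay 0.03 250 z 0.0362 rect [array([ 472.1, -334.9]), array([39.7, 77. ]), np.float64(41.3)] mean [ 0.4863 -0.339 ]
scene plain 0.094 231 z 0.1001 rect [array([479.2, -25.4]), array([18.2, 45.9]), np.float64(55.7)] mean [ 0.4816 -0.0261]
scene plain 0.057 341 z 0.0645 rect [array([482.3, -26.9]), array([46.7, 42. ]), np.float64(74.7)] mean [ 0.4879 -0.0255]
scene plain 0.03 152 z 0.0367 rect [array([491. , -29.7]), array([47.8, 25.2]), np.float64(74.1)] mean [ 0.4959 -0.0295]
scene rim 1824 0.07282020672630601 538.2979125976562 169.40011596679688 88.60819244384766
```

View pics/z0.png

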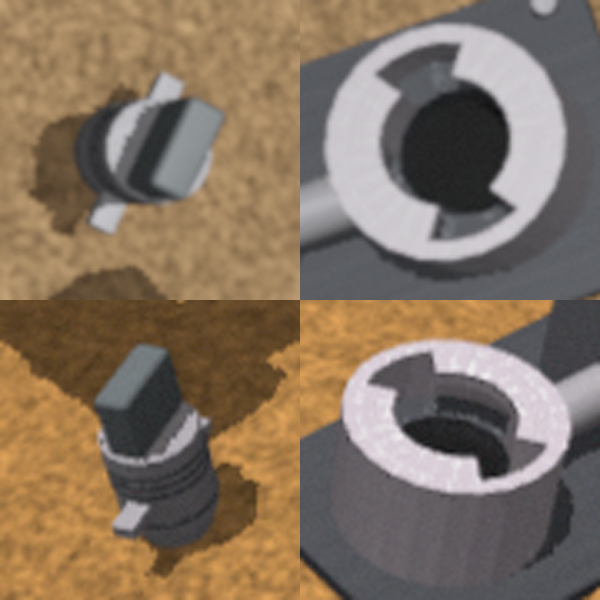

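```bash
python3 - <<'E'
from h import *
from scipy.optimize import least_squares
for n in("top","scene"):
    c=r.calibration(n); d=np.load(f"pics/{n}0.npy"); W=world(d,c)
    u,v={"top":(184,221),"scene":(433,245)}[n]
    S=W[v-60:v+60,u-60:u+60].reshape(-1,3)
    zr={"top":.0737,"scene":.0728}[n]
    m=S[np.abs(S[:,2]-zr)<.0025]*1000
    c0=np.median(m[:,:2],0)
    m=m[np.hypot(*(m[:,:2]-c0).T)<75]
    # outer edge: farthest points per angle bin, inner: nearest, iterate
    for it in range(5):
        q=m[:,:2]-c0; a=np.degrees(np.arctan2(q[:,1],q[:,0])); rr=np.hypot(*q.T); b=(a//6).astype(int)
        o=np.array([m[b==k,:2][np.argmax(rr[b==k])] for k in np.unique(b)])
        s=least_squares(lambda p:np.hypot(*(o-p[:2]).T)-p[2],[*c0,54],loss="soft_l1"); c0=s.x[:2]
    print(n,len(m),"centre",s.x,)
    q=m[:,:2]-c0; a=np.degrees(np.arctan2(q[:,1],q[:,0]));rr=np.hypot(*q.T)
    b=(a//6).astype(int); print({int(k*6+3):round(rr[b==k].min()) for k in np.unique(b)})
    # overlay
    p=cv2.imread(f"pics/{n}0.png")
    def dl(pts,col):
        pp=proj(np.array(pts),c); cv2.polylines(p,[np.round(pp*8).astype(np.int32).reshape(-1,1,2)],True,col,1,cv2.LINE_AA,3)
    C=np.array([.5559,.1463]);t=np.linspace(0,2*np.pi,60)
    for R in(.030,.054): dl([[C[0]+R*np.cos(x),C[1]+R*np.sin(x),.074] for x in t],(0,255,0))
    A=np.radians(16); dl([[C[0]+s_*.046*np.cos(A),C[1]+s_*.046*np.sin(A),.074] for s_ in(-1,1)],(0,0,255))
    for C,A,l in(((.4626,-.3362),-27,1),((.4744,-.0239),-32,0)):
        A=np.radians(A);e=np.array([np.cos(A),np.sin(A)]);f=np.array([-e[1],e[0]]);C=np.array(C)
        dl([[*(C+i*.022*e+j*.009*f),.102] for i,j in((1,1),(1,-1),(-1,-1),(-1,1))],(0,0,255))
        dl([[C[0]+.024*np.cos(x),C[1]+.024*np.sin(x),.066] for x in t],(0,255,0))
        if l: dl([[*(C+i*.04*e+j*.006*f),.038] for i,j in((1,1),(1,-1),(-1,-1),(-1,1))],(255,0,0))
    cr=[]
    for u,v in {"top":((498,288),(184,221)),"scene":((128,260),(433,255))}[n]: cr.append(cv2.resize(p[v-45:v+45,u-45:u+45],(300,300),interpolation=cv2.INTER_CUBIC))
    cv2.imwrite(f"/tmp/{n}.png",np.hstack(cr))
cv2.imwrite("pics/ov0.png",np.vstack([cv2.imread("/tmp/top.png"),cv2.imread("/tmp/scene.png")]))
E
```

```text
top 2223 centre [556.39581904 146.18781967  54.01843066]
{-177: 47, -171: 47, -165: 46, -159: 46, -153: 46, -147: 46, -141: 47, -135: 30, -129: 31, -123: 30, -117: 31, -111: 30, -105: 31, -99: 30, -93: 31, -87: 31, -81: 31, -75: 31, -69: 31, -63: 30, -57: 30, -51: 31, -45: 30, -39: 31, -33: 30, -27: 30, -21: 31, -15: 30, -9: 30, -3: 30, 3: 46, 9: 46, 15: 46, 21: 46, 27: 45, 33: 45, 39: 45, 45: 31, 51: 30, 57: 30, 63: 29, 69: 29, 75: 30, 81: 30, 87: 30, 93: 30, 99: 30, 105: 30, 111: 30, 117: 30, 123: 30, 129: 30, 135: 30, 141: 30, 147: 30, 153: 30, 159: 31, 165: 30, 171: 30, 177: 30}
scene 1518 centre [560.2054716  144.34745299  54.39188186]
{-177: 45, -171: 47, -165: 45, -159: 46, -153: 46, -147: 46, -141: 47, -135: 40, -129: 30, -123: 30, -117: 32, -111: 30, -105: 30, -99: 31, -93: 31, -87: 31, -81: 31, -75: 29, -69: 32, -63: 28, -57: 29, -51: 32, -45: 29, -39: 30, -33: 30, -27: 29, -21: 29, -15: 30, -9: 30, -3: 30, 3: 46, 9: 45, 15: 45, 21: 45, 27: 47, 33: 47, 39: 45, 45: 31, 51: 32, 57: 30, 63: 30, 69: 32, 75: 30, 81: 30, 87: 30, 93: 30, 99: 30, 105: 28, 111: 29, 117: 30, 123: 28, 129: 31, 135: 29, 141: 27, 147: 32, 153: 30, 159: 31, 165: 31, 171: 29, 177: 28}
```

View pics/ov0.png

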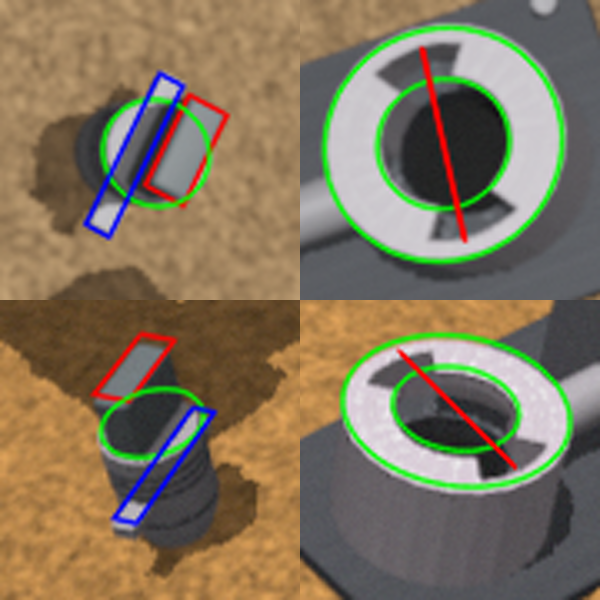

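The overlay shows the slots span 0–42°, so the slot axis is at 21°, not 16° (the red line sits off-centre). The two cameras differ by about (4,-2) mm, so I'll use the mean for now. Next: pot height and the move numbers.

```bash
cat >> h.py <<'E'
def plan(x,y,z,yaw,R=None,p=None):
    """shift & turn (tool axes) from measured pose, for tool-down target with tool-x yaw (deg)"""
    from scipy.spatial.transform import Rotation as Ro
    s=r.sense(); R=s["ee_rot"] if R is None else R; p=s["tcp_pos"]
    a=np.radians(yaw); T=np.array([[np.cos(a),np.sin(a),0],[np.sin(a),-np.cos(a),0],[0,0,-1]])
    print("t",s["time_s"],"tcp",p.round(4),"yaw",np.degrees(np.arctan2(R[1,0],R[0,0])).round(2),"j",s["joints"].round(1),"F",s["wrist_force"].round(1),"w",round(s["gripper_width"]*87,1))
    print("shift",(R.T@(np.array([x,y,z])-p)).round(4),"turn",(Ro.from_matrix(R.T@T).as_rotvec(degrees=True)/5).round(2))
E
python3 - <<'E'
from h import *
for n in("top","scene"):
    W=world(np.load(f"pics/{n}0.npy"),r.calibration(n)).reshape(-1,3)
    for x0 in np.arange(.15,.6,.05):
        print(n,round(x0,2),[ (round(float(np.nanmax(q[:,2])),2) if len(q:=W[(W[:,0]>x0)&(W[:,0]<x0+.05)&(W[:,1]>y0)&(W[:,1]<y0+.05)]) else None) for y0 in np.arange(-.8,-.25,.05)])
plan(.4645,-.337,.18,243)
E
```

```text
top 0.15 [None, None, None, None, 0.0, 0.0, 0.0, 0.0, 0.0, 0.0, 0.0]
top 0.2 [None, None, None, None, 0.0, 0.0, 0.0, 0.0, 0.0, 0.0, 0.0]
top 0.25 [None, None, None, None, 0.04, 0.1, 0.01, 0.0, 0.0, 0.0, 0.0]
top 0.3 [None, None, None, None, None, 0.1, 0.0, 0.0, 0.0, 0.0, 0.0]
top 0.35 [None, None, None, None, None, 0.1, 0.1, 0.0, 0.0, 0.0, 0.0]
top 0.4 [None, None, None, None, 0.01, 0.1, 0.0, 0.0, 0.07, 0.1, 0.0]
top 0.45 [None, None, None, None, 0.06, 0.05, 0.0, 0.0, 0.1, 0.1, 0.0]
top 0.5 [None, None, None, None, 0.0, 0.0, 0.0, 0.0, 0.0, 0.04, 0.0]
top 0.55 [None, None, None, None, 0.07, 0.07, 0.0, 0.0, 0.01, 0.0, 0.0]
scene 0.15 [None, None, None, None, 0.14, 0.14, 0.0, 0.0, 0.0, 0.0, 0.0]
scene 0.2 [None, None, None, None, -0.0, 0.0, 0.33, 0.0, 0.0, 0.0, 0.0]
scene 0.25 [None, None, None, None, 0.1, 0.1, 0.33, 0.0, 0.0, 0.0, 0.0]
scene 0.3 [None, None, None, None, None, 0.1, 0.0, 0.0, 0.0, 0.0, 0.0]
scene 0.35 [None, None, None, None, None, 0.1, 0.0, 0.0, 0.0, 0.0, 0.0]
scene 0.4 [None, None, None, None, 0.02, 0.1, 0.0, 0.0, 0.0, 0.1, 0.0]
scene 0.45 [None, None, None, None, 0.02, 0.03, 0.0, 0.0, 0.1, 0.1, 0.0]
scene 0.5 [None, None, None, None, None, 0.0, 0.0, 0.0, 0.04, 0.04, 0.0]
scene 0.55 [None, None, None, None, None, 0.02, 0.0, 0.0, 0.0, 0.0, 0.0]
t 0.5 tcp [ 0.2496 -0.5729  0.2225] yaw 113.54 j [-51.6  22.    0.4  -0.  -68.4 -14.8] F [ 1.3 -0.  -0.1] w 87.1
shift [0.1305 0.2912 0.0425] turn [  0.    -0.   -25.89]
```

```bash
python3 -m jog '[[[0.010,0.020,0],[0,0,-1.4]],[[0.024,0.053,0],[0,0,-2.8]],[[0.039,0.087,0],[0,0,-4.2]],[[0.054,0.121,0],[0,0,-5.6]],[[0.069,0.155,0],[0,0,-7.0]],[[0.084,0.189,0],[0,0,-8.4]],[[0.099,0.223,0],[0,0,-9.8]],[[0.114,0.256,0],[0,0,-11.2]],[[0.125,0.280,0],[0,0,-12.6]],[[0.1305,0.2912,0],[0,0,-14.0]]]' 0.087; python3 -c "
from h import *
plan(.4645,-.337,.13,243)"
```

```text
time_s: 1.33
tcp_pos: [0.4666, -0.3347, 0.2227]
ee_rot: [[-0.997, -0.071, 0.001], [-0.071, 0.997, -0.0], [-0.001, -0.0, -1.0]]
wrist_force: [0.1, -0.3, 0.2]
gripper_width: 1.004
t 1.3333 tcp [ 0.4666 -0.3347  0.2227] yaw -175.93 j [-19.5  17.1  -6.9  -0.  -66.   23.6] F [ 0.1 -0.3  0.2] w 87.4
shift [ 0.0023 -0.0022  0.0927] turn [-1.000e-02  1.000e-02 -1.179e+01]
```

```bash
python3 -m jog '[[[0.0005,-0.0005,0.005],[0,0,-1.3]],[[0.001,-0.001,0.015],[0,0,-2.6]],[[0.0015,-0.0015,0.025],[0,0,-3.9]],[[0.0023,-0.002,0.035],[0,0,-5.2]],[[0.0023,-0.0022,0.045],[0,0,-6.5]],[[0.0023,-0.0022,0.055],[0,0,-7.8]],[[0.0023,-0.0022,0.066],[0,0,-9.1]],[[0.0023,-0.0022,0.078],[0,0,-10.4]],[[0.0023,-0.0022,0.088],[0,0,-11.4]],[[0.0023,-0.0022,0.0927],[0,0,-11.8]]]'; python3 - <<'E'
from h import *
plan(.4645,-.337,.070,243)
for n in("top","scene"):
    p,d=r.capture(n); cv2.imwrite(f"pics/{n}1.png",p); np.save(f"pics/{n}1.npy",d)
    u,v={"top":(498,288),"scene":(128,250)}[n]
    cv2.imwrite(f"/tmp/{n}.png",cv2.resize(p[v-70:v+70,u-70:u+70],(400,400),interpolation=cv2.INTER_CUBIC))
cv2.imwrite("pics/z1.png",np.hstack([cv2.imread("/tmp/top.png"),cv2.imread("/tmp/scene.png")]))
E
```

```text
time_s: 2.17
tcp_pos: [0.4616, -0.339, 0.1284]
ee_rot: [[-0.458, -0.889, -0.002], [-0.889, 0.458, 0.001], [-0.0, 0.002, -1.0]]
wrist_force: [-0.2, -0.5, 1.0]
gripper_width: 1.0
t 2.1667 tcp [ 0.4616 -0.339   0.1284] yaw -117.27 j [-20.1  21.9 -14.4  -0.  -53.8  82.8] F [-0.2 -0.5  1. ] w 87.0
shift [-0.0031 -0.0018  0.0584] turn [ 0.03  0.   -0.05]
```

View pics/z1.png

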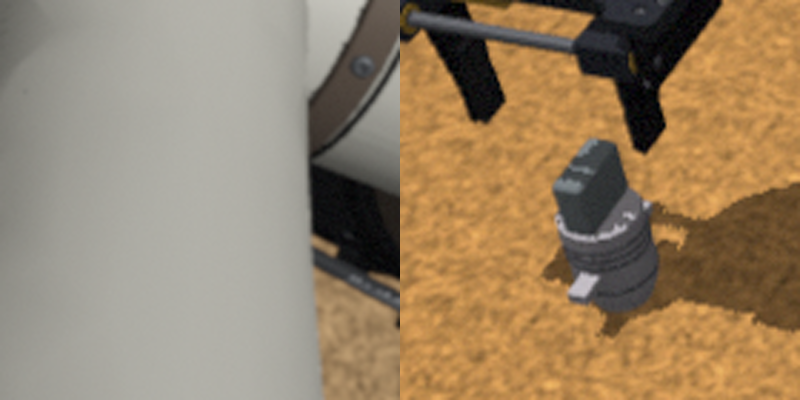

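```bash
python3 - <<'E'
from h import *
s=r.sense(); c=r.calibration("scene"); p=s["tcp_pos"];R=s["ee_rot"]
P=cv2.imread("pics/scene1.png")
for sx in(-1,1):
    q=[proj(p+R@np.array([sx*a,b,0]),c) for a,b in((.0435,-.0095),(.0435,.0095),(.0585,.0095),(.0585,-.0095))]
    print(np.round(q,1).tolist())
    cv2.polylines(P,[np.round(np.array(q)*8).astype(np.int32).reshape(-1,1,2)],True,(0,255,0),1,cv2.LINE_AA,3)
cv2.imwrite("pics/f1.png",cv2.resize(P[180:280,58:188],(780,600),interpolation=cv2.INTER_CUBIC))
W=world(np.load("pics/scene1.npy"),c)[150:300,40:220].reshape(-1,3)
L=(W-p)@R
for sx in(-1,1):
    m=L[(sx*L[:,0]>.03)&(sx*L[:,0]<.07)&(L[:,2]>-.03)&(L[:,2]<.01)&(abs(L[:,1])<.03)]
    print(sx,len(m),np.percentile(m,[2,98],axis=0).round(4).tolist())
E
```

```text
[[139.6, 230.3], [145.6, 222.3], [154.5, 224.0], [148.6, 232.0]]
[[88.5, 220.6], [95.1, 213.0], [86.6, 211.4], [79.9, 219.0]]
-1 211 [[-0.055, -0.0149, -0.0292], [-0.044, 0.0081, 0.0015]]
1 257 [[0.0418, -0.0149, -0.0294], [0.0523, 0.0062, 0.0019]]
```

View pics/f1.png

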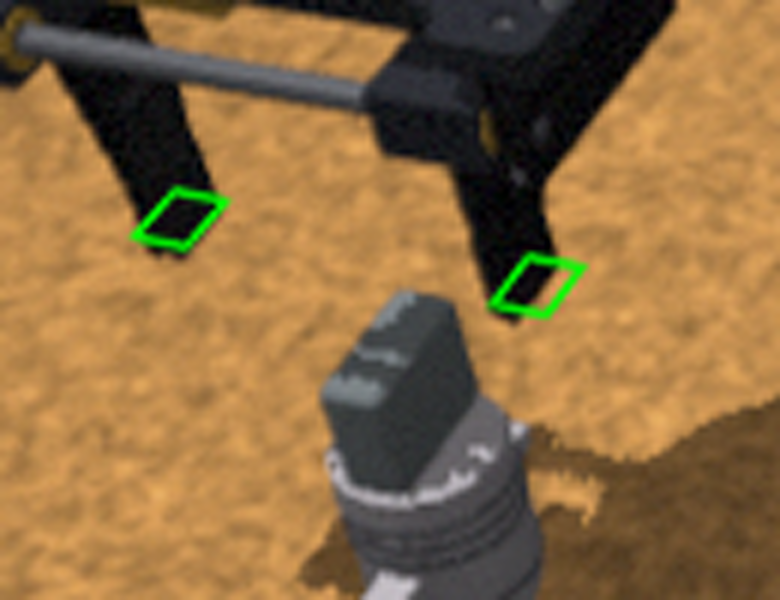

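The fingertips appear shifted by (+4,-2) mm in the scene camera, the same offset as its disagreement with top. So top matches the robot frame and I'll use the top values.

```bash
python3 -c "
from h import *
plan(.4626,-.3364,.0705,243)"
```

```text
t 2.2667 tcp [ 0.4617 -0.3391  0.1288] yaw -117.48 j [-20.1  21.9 -14.4  -0.  -53.9  82.6] F [-0.8  0.4  0.6] w 86.9
shift [-0.0028  0.0003  0.0583] turn [ 0.03 -0.   -0.1 ]
```

```bash
python3 -m jog '[[[-0.0028,0.0003,0.007],[0,0,-0.1]],[[-0.0028,0.0003,0.015],[0,0,-0.1]],[[-0.0028,0.0003,0.023],[0,0,-0.1]],[[-0.0028,0.0003,0.031],[0,0,-0.1]],[[-0.0028,0.0003,0.039],[0,0,-0.1]],[[-0.0028,0.0003,0.046],[0,0,-0.1]],[[-0.0028,0.0003,0.052],[0,0,-0.1]],[[-0.0028,0.0003,0.056],[0,0,-0.1]],[[-0.0028,0.0003,0.058],[0,0,-0.1]],[[-0.0028,0.0003,0.058],[0,0,-0.1]]]'; python3 -m jog '[[[0,0,0],[0,0,0]],[[0,0,0],[0,0,0]],[[0,0,0],[0,0,0]],[[0,0,0],[0,0,0]],[[0,0,0],[0,0,0]],[[0,0,0],[0,0,0]],[[0,0,0],[0,0,0]],[[0,0,0],[0,0,0]],[[0,0,0],[0,0,0]],[[0,0,0],[0,0,0]]]' 0.0;  python3 -c "
from h import *
plan(.4626,-.3364,.23,243)"
```

```text
time_s: 3.1
tcp_pos: [0.4631, -0.3367, 0.0713]
ee_rot: [[-0.453, -0.891, -0.001], [-0.891, 0.453, 0.0], [0.0, 0.001, -1.0]]
wrist_force: [-0.3, 0.3, -0.6]
gripper_width: 1.001
time_s: 3.93
tcp_pos: [0.4633, -0.3368, 0.0719]
ee_rot: [[-0.453, -0.891, -0.0], [-0.891, 0.453, 0.0], [-0.0, 0.0, -1.0]]
wrist_force: [0.8, -0.2, -0.6]
gripper_width: 0.327
t 3.9333 tcp [ 0.4633 -0.3368  0.0719] yaw -116.96 j [-19.8  25.7 -18.   -0.  -46.3  82.8] F [ 0.8 -0.2 -0.6] w 28.5
shift [ 0.      0.0008 -0.1581] turn [0.   0.   0.01]
```

```bash
python3 -m jog '[[[0,0,0],[0,0,0]],[[0,0,0],[0,0,0]],[[0,0,0],[0,0,0]],[[0,0,0],[0,0,0]],[[0,0,0],[0,0,0]],[[0,0,0],[0,0,0]],[[0,0,0],[0,0,0]],[[0,0,0],[0,0,0]],[[0,0,0],[0,0,0]],[[0,0,0],[0,0,0]]]' 0.0;  python3 -c "
from h import *
plan(.4626,-.3364,.23,243)"
```

```text
time_s: 4.77
tcp_pos: [0.4633, -0.3367, 0.0718]
ee_rot: [[-0.453, -0.891, -0.0], [-0.891, 0.453, 0.0], [-0.0, 0.0, -1.0]]
wrist_force: [0.1, -0.1, 0.2]
gripper_width: 0.206
t 4.7667 tcp [ 0.4633 -0.3367  0.0718] yaw -116.96 j [-19.8  25.7 -18.   -0.  -46.3  82.8] F [ 0.1 -0.1  0.2] w 18.0
shift [ 0.      0.0008 -0.1582] turn [0.   0.   0.01]
```

```bash
python3 -m jog '[[[0,0,-0.006],[0,0,0]],[[0,0,-0.018],[0,0,0]],[[0,0,-0.032],[0,0,0]],[[0,0,-0.048],[0,0,0]],[[0,0,-0.064],[0,0,0]],[[0,0,-0.080],[0,0,0]],[[0,0,-0.096],[0,0,0]],[[0,0,-0.110],[0,0,0]],[[0,0,-0.120],[0,0,0]],[[0,0,-0.125],[0,0,0]]]';  python3 -c "
from h import *
plan(.5564,.1462,.195,291)"
```

```text
time_s: 5.6
tcp_pos: [0.4637, -0.3369, 0.1985]
ee_rot: [[-0.453, -0.891, 0.002], [-0.891, 0.453, -0.001], [-0.0, -0.002, -1.0]]
wrist_force: [-0.4, -0.1, -3.0]
gripper_width: 0.204
t 5.6 tcp [ 0.4637 -0.3369  0.1985] yaw -116.96 j [-19.8  18.   -9.2   0.  -62.7  82.8] F [-0.4 -0.1 -3. ] w 17.8
shift [-0.4726  0.1364  0.0032] turn [-0.02 -0.01 -9.59]
```

```bash
python3 -m jog '[[[-0.008,0.0023,0],[0,0,-0.2]],[[-0.024,0.007,0],[0,0,-0.6]],[[-0.047,0.0136,0],[0,0,-1.0]],[[-0.073,0.021,0],[0,0,-1.5]],[[-0.101,0.029,0],[0,0,-2.0]],[[-0.130,0.0375,0],[0,0,-2.6]],[[-0.158,0.0456,0],[0,0,-3.2]],[[-0.186,0.0537,0],[0,0,-3.8]],[[-0.214,0.0618,0],[0,0,-4.4]],[[-0.240,0.0693,0],[0,0,-5.0]]]';  python3 -c "
from h import *
plan(.5564,.1462,.195,291)"
```

```text
time_s: 6.43
tcp_pos: [0.5095, -0.0893, 0.1957]
ee_rot: [[-0.031, -1.0, -0.002], [-1.0, 0.031, 0.0], [-0.0, 0.002, -1.0]]
wrist_force: [1.0, 0.7, -2.2]
gripper_width: 0.206
t 6.4333 tcp [ 0.5095 -0.0893  0.1957] yaw -91.75 j [  8.   12.9 -16.8  -0.  -60.4  80.2] F [ 1.   0.7 -2.2] w 17.9
shift [-0.2368 -0.0397  0.0006] turn [ 0.03  0.01 -4.55]
```

```bash
python3 -m jog '[[[-0.028,-0.0047,0],[0,0,-0.55]],[[-0.056,-0.0094,0],[0,0,-1.1]],[[-0.084,-0.0141,0],[0,0,-1.65]],[[-0.112,-0.0188,0],[0,0,-2.2]],[[-0.140,-0.0235,0],[0,0,-2.75]],[[-0.168,-0.0282,0],[0,0,-3.3]],[[-0.195,-0.0327,0],[0,0,-3.8]],[[-0.217,-0.0364,0],[0,0,-4.2]],[[-0.231,-0.0387,0],[0,0,-4.5]],[[-0.2368,-0.0397,0],[0,0,-4.55]]]';  python3 - <<'E'
from h import *
plan(.5564,.1462,.150,291)
for n in("top","scene"):
    p,d=r.capture(n); cv2.imwrite(f"pics/{n}2.png",p); np.save(f"pics/{n}2.npy",d)
cv2.imwrite("pics/z2.png",np.hstack([cv2.resize(cv2.imread("pics/top2.png")[120:320,80:280],(400,400)),cv2.resize(cv2.imread("pics/scene2.png")[110:310,330:530],(400,400))]))
E
```

```text
time_s: 7.27
tcp_pos: [0.5577, 0.1458, 0.1956]
ee_rot: [[0.358, -0.934, -0.002], [-0.934, -0.358, -0.001], [-0.0, 0.002, -1.0]]
wrist_force: [-0.5, -0.7, -1.2]
gripper_width: 0.202
t 7.2667 tcp [0.5577 0.1458 0.1956] yaw -69.03 j [ 30.7  18.6  -8.8  -0.  -62.7  80.3] F [-0.5 -0.7 -1.2] w 17.6
shift [-0.0008  0.001   0.0456] turn [ 0.02  0.   -0.01]
```

View pics/z2.png

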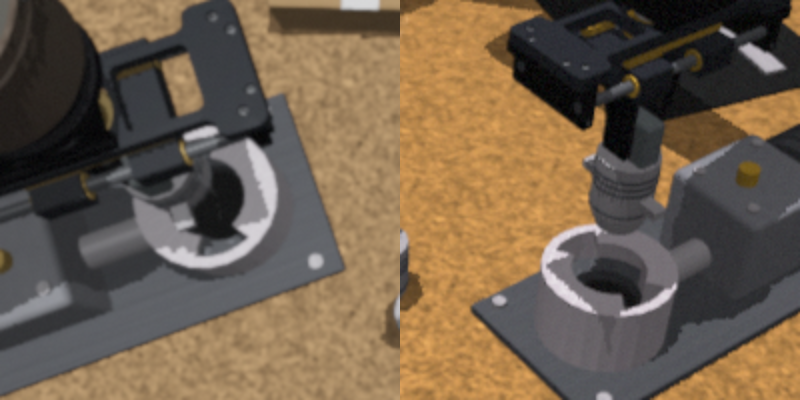

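The cartridge hangs upright above the socket, with its lugs toward the slots. I'll measure its axis relative to the socket in the same scene picture.

```bash
python3 - <<'E'
from h import *
from scipy.optimize import least_squares
for n,z0,z1 in(("scene",.165,.186),("scene",.172,.188)):
    c=r.calibration(n); W=world(np.load(f"pics/{n}2.npy"),c)[150:310,400:500].reshape(-1,3)
    m=W[(W[:,2]>z0)&(W[:,2]<z1)&(np.hypot(W[:,0]-.56,W[:,1]-.145)<.03)]*1000
    s=least_squares(lambda p:np.hypot(*(m[:,:2]-p).T)-24,[555,145],loss="soft_l1"); print(n,len(m),s.x.round(1),np.std(s.fun).round(2))
    s=least_squares(lambda p:np.hypot(*(m[:,:2]-p[:2]).T)-p[2],[555,145,24],loss="soft_l1"); print(s.x.round(1))
c=r.calibration("scene"); W=world(np.load("pics/scene2.npy"),c)[150:310,400:500].reshape(-1,3)
q=W-[.5617,.1438,0]
m=q[(W[:,2]>.145)&(W[:,2]<.166)&(np.hypot(q[:,0],q[:,1])>.0275)&(np.hypot(q[:,0],q[:,1])<.045)]
a=np.degrees(np.arctan2(m[:,1],m[:,0]))
for lo,hi in((-90,90),(90,270)):
    k=m[((a-lo)%360)<180]; print(len(k),np.percentile(k[:,2],[5,95]) if len(k) else"", (k.mean(0)*1000).round(1) if len(k) else"")
E
```

```text
scene 388 [560.2 144.2] 0.97
[560.3 144.1  23.9]
scene 321 [560.2 144.3] 1.95
[560.8 144.   23.4]
84 [0.1544926  0.16216891] [ 32.3  11.3 159. ]
41 [0.15423942 0.16199665] [-32.6 -15.9 158.9]
```

Cartridge axis (560.2,144.2) vs socket (560.2,144.3) in the same camera, lug angle ≈22° vs 21°: aligned. Descending straight.

```bash
python3 -m jog '[[[0,0,0.006],[0,0,0]],[[0,0,0.014],[0,0,0]],[[0,0,0.023],[0,0,0]],[[0,0,0.033],[0,0,0]],[[0,0,0.043],[0,0,0]],[[0,0,0.053],[0,0,0]],[[0,0,0.062],[0,0,0]],[[0,0,0.070],[0,0,0]],[[0,0,0.076],[0,0,0]],[[0,0,0.079],[0,0,0]]]';  python3 -c "
from h import *
plan(.5575,.1458,.0948,291)"
```

```text
time_s: 8.2
tcp_pos: [0.5578, 0.1437, 0.1166]
ee_rot: [[0.355, -0.935, -0.002], [-0.935, -0.355, -0.001], [0.0, 0.002, -1.0]]
wrist_force: [0.2, 0.5, -2.5]
gripper_width: 0.201
t 8.2 tcp [0.5578 0.1437 0.1166] yaw -69.21 j [ 30.6  22.9 -14.7  -0.  -52.4  80.2] F [ 0.2  0.5 -2.5] w 17.5
shift [-0.002  -0.0005  0.0218] turn [ 0.02 -0.   -0.04]
```

```bash
python3 -m jog '[[[-0.001,0,0.001],[0,0,0]],[[-0.0015,0,0.003],[0,0,0]],[[-0.0015,0,0.006],[0,0,0]],[[-0.0015,0,0.009],[0,0,0]],[[-0.0015,0,0.012],[0,0,0]],[[-0.0015,0,0.015],[0,0,0]],[[-0.0015,0,0.018],[0,0,0]],[[-0.0015,0,0.020],[0,0,0]],[[-0.0015,0,0.022],[0,0,0]],[[-0.0015,0,0.022],[0,0,0]]]';  python3 -c "
from h import *
plan(.5575,.1458,.0948,201)"
```

```text
time_s: 9.03
tcp_pos: [0.558, 0.1454, 0.0959]
ee_rot: [[0.355, -0.935, 0.001], [-0.935, -0.355, 0.0], [0.0, -0.001, -1.0]]
wrist_force: [-0.9, 0.2, 2.6]
gripper_width: 0.202
t 9.0333 tcp [0.558  0.1454 0.0959] yaw -69.2 j [ 30.7  24.3 -16.1   0.  -49.6  80.1] F [-0.9  0.2  2.6] w 17.6
shift [-0.0005  0.0003  0.0011] turn [-1.000e-02  1.000e-02  1.796e+01]
```

```bash
python3 - <<'E'
from h import *
n="scene"
p,d=r.capture(n); cv2.imwrite(f"pics/{n}3.png",p); np.save(f"pics/{n}3.npy",d)
cv2.imwrite("pics/z3.png",cv2.resize(p[170:310,360:540],(771,600),interpolation=cv2.INTER_CUBIC))
W=world(d,r.calibration(n))
plan(.5575,.1458,.0948,201)
# bar top vs expected
q=W[150:300,380:500].reshape(-1,3)
m=q[(np.hypot(q[:,0]-.5604,q[:,1]-.144)<.03)]
h,e=np.histogram(m[:,2],bins=np.arange(0,.16,.003)); print([(round(float(b),3),int(k)) for b,k in zip(e,h) if k])
o=r.cut_out("follower",n); print([(x["confidence"],x["uv"]) for x in o])
E
```

```text
t 9.0833 tcp [0.558  0.1454 0.096 ] yaw -69.2 j [ 30.7  24.3 -16.1   0.  -49.6  80.1] F [-0.5  1.4  3.1] w 17.9
shift [-0.0005  0.0003  0.0012] turn [-1.000e-02  1.000e-02  1.796e+01]
[(0.048, 1), (0.054, 5), (0.057, 5), (0.06, 19), (0.063, 13), (0.066, 31), (0.069, 39), (0.072, 72), (0.075, 33), (0.078, 49), (0.081, 47), (0.084, 52), (0.087, 133), (0.09, 37), (0.093, 22), (0.096, 36), (0.099, 46), (0.102, 41), (0.105, 32), (0.108, 42), (0.111, 36), (0.114, 39), (0.117, 41), (0.12, 53), (0.123, 115), (0.126, 41), (0.129, 28), (0.132, 23), (0.135, 20), (0.138, 16), (0.141, 15), (0.144, 10), (0.147, 4), (0.15, 5)]
[]
```

View pics/z3.png

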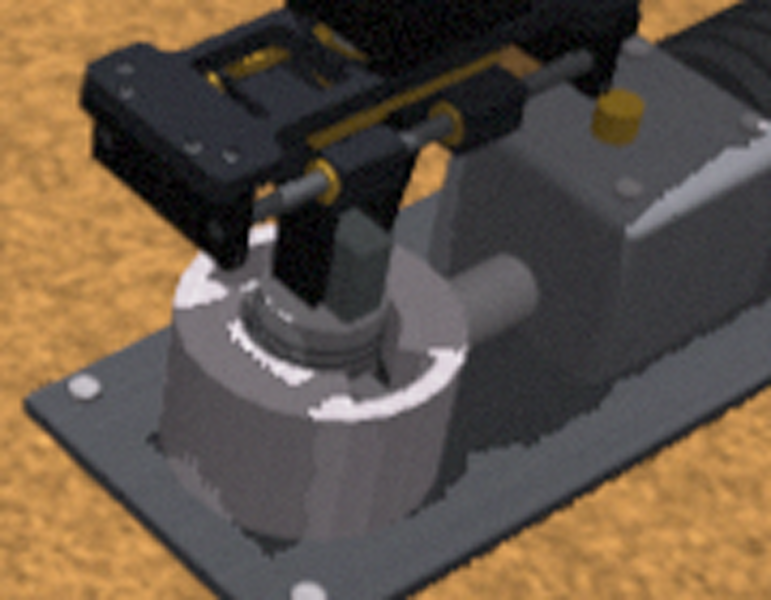

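Body top ≈0.089 and bar top ≈0.125, so mid is ≈74.5 mm, level with the rim, and the lugs are down in the slots. I'll turn clockwise now, which is + about tool z.

```bash
python3 -m jog '[[[0,0,0.0007],[0,0,0.5]],[[0,0,0.001],[0,0,1.3]],[[0,0,0.001],[0,0,2.2]],[[0,0,0.001],[0,0,3.1]],[[0,0,0.001],[0,0,4.0]],[[0,0,0.001],[0,0,4.9]],[[0,0,0.001],[0,0,5.8]],[[0,0,0.001],[0,0,6.7]],[[0,0,0.001],[0,0,7.6]],[[0,0,0.001],[0,0,8.5]]]';  python3 -c "
from h import *
plan(.5575,.1458,.0948,201); print(r.sense()['moment'])"
```

```text
time_s: 9.97
tcp_pos: [0.558, 0.1454, 0.0952]
ee_rot: [[-0.373, -0.928, 0.001], [-0.928, 0.373, 0.0], [-0.001, -0.001, -1.0]]
wrist_force: [-0.8, -0.1, 3.3]
gripper_width: 0.204
t 9.9667 tcp [0.558  0.1454 0.0952] yaw -111.92 j [ 30.7  24.3 -16.1   0.  -49.5  37.4] F [-0.8 -0.1  3.3] w 17.8
shift [-0.0002  0.0006  0.0004] turn [-0.    0.01  9.42]
[0.07356379 0.36204108 0.05413396]
```

```bash
python3 -m jog '[[[0,0,0],[0,0,0.9]],[[0,0,0],[0,0,1.9]],[[0,0,0],[0,0,2.9]],[[0,0,0],[0,0,3.9]],[[0,0,0],[0,0,4.9]],[[0,0,0],[0,0,5.9]],[[0,0,0],[0,0,6.9]],[[0,0,0],[0,0,7.9]],[[0,0,0],[0,0,8.9]],[[0,0,0],[0,0,9.6]]]';  python3 - <<'E'
from h import *
plan(.5575,.1458,.0948,201); print(r.sense()['moment'])
n="scene"
p,d=r.capture(n); cv2.imwrite(f"pics/{n}4.png",p); np.save(f"pics/{n}4.npy",d)
cv2.imwrite("pics/z4.png",cv2.resize(p[170:310,360:540],(771,600),interpolation=cv2.INTER_CUBIC))
E
```

```text
time_s: 10.8
tcp_pos: [0.5584, 0.1455, 0.0954]
ee_rot: [[-0.939, -0.343, 0.002], [-0.343, 0.939, 0.001], [-0.002, -0.0, -1.0]]
wrist_force: [-1.2, 0.8, 3.5]
gripper_width: 0.205
t 10.8 tcp [0.5584 0.1455 0.0954] yaw -159.92 j [ 30.7  24.3 -16.1   0.  -49.5 -10.6] F [-1.2  0.8  3.5] w 17.8
shift [0.0007 0.0006 0.0006] turn [-0.    0.02 -0.18]
[0.0446218  0.1331625  0.01363863]
```

View pics/z4.png

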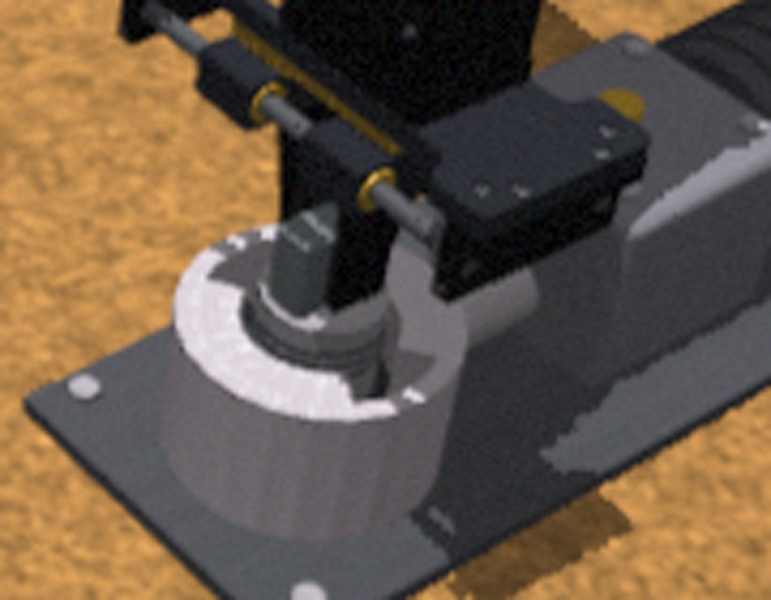

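```bash
python3 -m jog '[[[0,0,-0.0005],[0,0,0]],[[0,0,-0.001],[0,0,0]],[[0,0,-0.0015],[0,0,0]],[[0,0,-0.002],[0,0,0]],[[0,0,-0.0025],[0,0,0]],[[0,0,-0.003],[0,0,0]],[[0,0,-0.0035],[0,0,0]],[[0,0,-0.004],[0,0,0]],[[0,0,-0.004],[0,0,0]],[[0,0,-0.004],[0,0,0]]]'; python3 -m jog '[[[0,0,0],[0,0,0]],[[0,0,0],[0,0,0]],[[0,0,0],[0,0,0]],[[0,0,0],[0,0,0]],[[0,0,0],[0,0,0]],[[0,0,0],[0,0,0]],[[0,0,0],[0,0,0]],[[0,0,0],[0,0,0]],[[0,0,0],[0,0,0]],[[0,0,0],[0,0,0]]]' 0.06;  python3 - <<'E'
from h import *
plan(.5575,.1458,.25,201); print(r.sense()['moment'])
n="scene"
p,d=r.capture(n); cv2.imwrite(f"pics/{n}5.png",p); np.save(f"pics/{n}5.npy",d)
cv2.imwrite("pics/z5.png",cv2.resize(p[170:310,360:540],(771,600),interpolation=cv2.INTER_CUBIC))
E
```

```text
time_s: 11.68
tcp_pos: [0.5581, 0.1455, 0.099]
ee_rot: [[-0.938, -0.347, 0.001], [-0.347, 0.938, 0.0], [-0.001, 0.0, -1.0]]
wrist_force: [2.4, -0.1, 3.0]
gripper_width: 0.205
time_s: 12.52
tcp_pos: [0.5576, 0.1453, 0.0988]
ee_rot: [[-0.938, -0.347, -0.0], [-0.347, 0.938, 0.0], [0.0, 0.0, -1.0]]
wrist_force: [0.6, -0.0, -0.2]
gripper_width: 0.682
t 12.5167 tcp [0.5576 0.1453 0.0988] yaw -159.72 j [ 30.7  24.1 -15.9  -0.  -50.  -10.4] F [ 0.6 -0.  -0.2] w 59.3
shift [-1.000e-04  6.000e-04 -1.512e-01] turn [ 0.   -0.   -0.14]
[0.00801474 0.07987175 0.03994326]
```

View pics/z5.png

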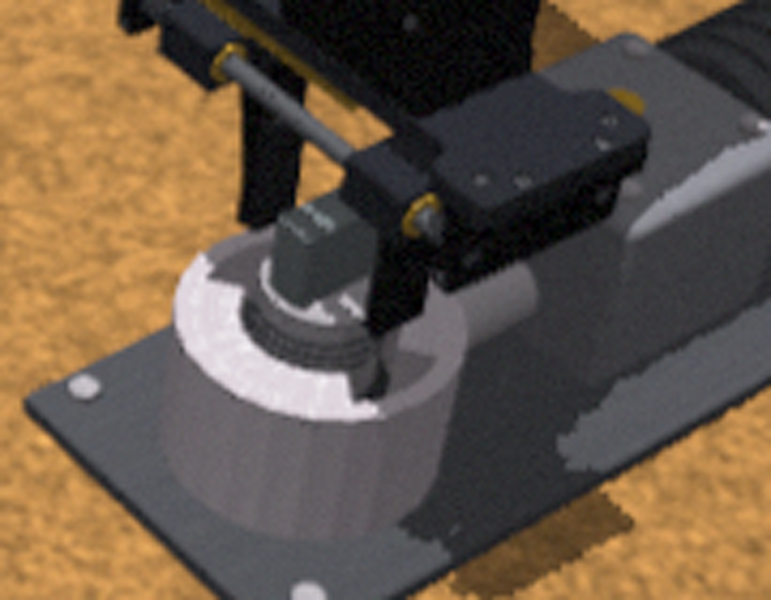

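```bash
python3 -m jog '[[[0,0,-0.006],[0,0,0]],[[0,0,-0.016],[0,0,0]],[[0,0,-0.030],[0,0,0]],[[0,0,-0.046],[0,0,0]],[[0,0,-0.062],[0,0,0]],[[0,0,-0.078],[0,0,0]],[[0,0,-0.094],[0,0,0]],[[0,0,-0.108],[0,0,0]],[[0,0,-0.118],[0,0,0]],[[0,0,-0.123],[0,0,0]]]'; python3 -m jog '[[[0.010,-0.010,0],[0,0,0]],[[0.025,-0.025,0],[0,0,0]],[[0.045,-0.045,0],[0,0,0]],[[0.065,-0.065,0],[0,0,0]],[[0.085,-0.085,0],[0,0,0]],[[0.105,-0.105,0],[0,0,0]],[[0.122,-0.125,0],[0,0,0]],[[0.135,-0.145,0],[0,0,0]],[[0.145,-0.155,0],[0,0,0]],[[0.150,-0.160,0],[0,0,0]]]';  python3 - <<'E'
from h import *
plan(.5575,.1458,.25,201)
for n in("top","scene"):
    p,d=r.capture(n); cv2.imwrite(f"pics/{n}6.png",p); np.save(f"pics/{n}6.npy",d)
    W=world(d,r.calibration(n)); C={"top":(.5564,.1462),"scene":(.5602,.1443)}[n]
    q=W.reshape(-1,3); m=q[np.hypot(q[:,0]-C[0],q[:,1]-C[1])<.035]
    for lo,hi in((.115,.14),(.088,.1)):
        k=m[(m[:,2]>lo)&(m[:,2]<hi)]
        if len(k)>5: rc=cv2.minAreaRect((k[:,:2]*1000).astype(np.float32)); print(n,lo,len(k),"z",np.percentile(k[:,2],[50,90]).round(4),rc)
cv2.imwrite("pics/z6.png",np.hstack([cv2.resize(cv2.imread("pics/top6.png")[140:300,100:260],(400,400)),cv2.resize(cv2.imread("pics/scene6.png")[170:310,360:500],(400,400))]))
E
```

```text
time_s: 13.4
tcp_pos: [0.5584, 0.1455, 0.2244]
ee_rot: [[-0.938, -0.347, 0.004], [-0.347, 0.938, 0.002], [-0.004, 0.0, -1.0]]
wrist_force: [0.3, 0.5, 0.2]
gripper_width: 0.691
time_s: 14.23
tcp_pos: [0.4708, -0.0585, 0.2214]
ee_rot: [[-0.939, -0.345, -0.002], [-0.345, 0.939, -0.0], [0.002, 0.001, -1.0]]
wrist_force: [0.7, 0.4, -0.5]
gripper_width: 0.691
t 14.2333 tcp [ 0.4708 -0.0585  0.2214] yaw -159.84 j [ 12.6   7.3 -19.9  -0.  -62.9   7.6] F [ 0.7  0.4 -0.5] w 60.1
shift [-0.1518  0.1619 -0.0288] turn [ 0.01 -0.02 -0.17]
scene 0.115 372 z [0.1273 0.1296] ((561.9286499023438, 143.05838012695312), (20.105796813964844, 45.670326232910156), 20.935779571533203)
scene 0.088 298 z [0.093 0.097] ((568.5182495117188, 140.27830505371094), (47.205684661865234, 34.494056701660156), 67.58258819580078)
```

View pics/z6.png

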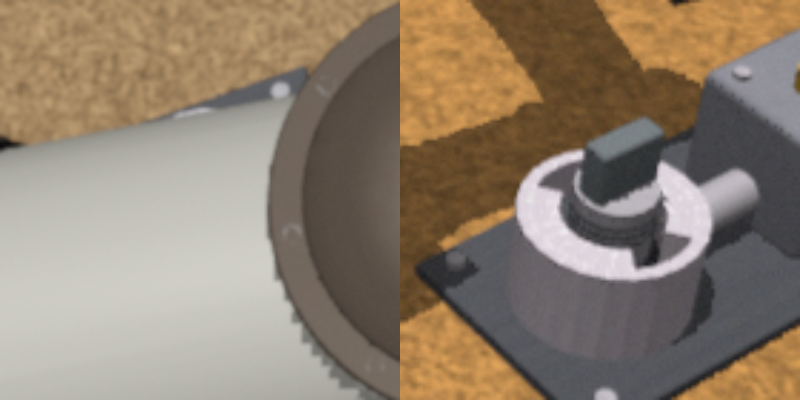

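View pics/top6.png

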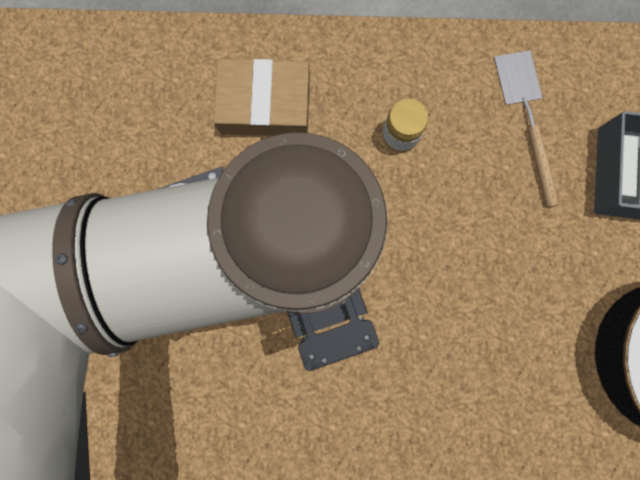

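The bar lies at 111° (socket y), with its top at about 0.129, so mid is ≈5 mm above the rim: locked. The gripper hovers near the plain cartridge, so I'll move clear to confirm that one.

```bash
python3 -m jog '[[[0.010,-0.010,0],[0,0,0]],[[0.020,-0.025,0],[0,0,0]],[[0.030,-0.045,0],[0,0,0]],[[0.040,-0.065,0],[0,0,0]],[[0.050,-0.085,0],[0,0,0]],[[0.060,-0.110,0],[0,0,0]],[[0.070,-0.135,0],[0,0,0]],[[0.075,-0.160,0],[0,0,0]],[[0.080,-0.175,0],[0,0,0]],[[0.080,-0.180,0],[0,0,0]]]';  python3 - <<'E'
from h import *
for n in("top","scene"):
    p,d=r.capture(n); cv2.imwrite(f"pics/{n}7.png",p)
    q=world(d,r.calibration(n)).reshape(-1,3)
    for nm,C,lo,hi in(("plain",(.4744,-.0239),.094,.11),("bay",(.558,.1455),.12,.14)):
        k=q[(np.hypot(q[:,0]-C[0],q[:,1]-C[1])<.035)&(q[:,2]>lo)&(q[:,2]<hi)]
        if len(k)>5: print(n,nm,len(k),np.percentile(k[:,2],[50,90]).round(4),cv2.minAreaRect((k[:,:2]*1000).astype(np.float32)))
s=r.sense(); print(s["time_s"],s["tcp_pos"],s["wrist_force"],np.abs(s["joint_velocities"]).max())
E
```

```text
time_s: 15.17
tcp_pos: [0.4605, -0.2545, 0.2213]
ee_rot: [[-0.938, -0.346, -0.001], [-0.346, 0.938, -0.0], [0.001, 0.0, -1.0]]
wrist_force: [0.2, 0.3, -0.1]
gripper_width: 0.692
top bay 443 [0.1293 0.1308] ((556.9688720703125, 145.1612091064453), (19.021484375, 44.7265625), 20.903661727905273)
scene plain 229 [0.0998 0.1015] ((478.4888916015625, -25.15372657775879), (17.868392944335938, 46.30814743041992), 56.98275375366211)
scene bay 307 [0.128  0.1299] ((561.327392578125, 142.33554077148438), (20.351713180541992, 43.4530029296875), 19.97210121154785)
15.2667 [ 0.46037999 -0.25331683  0.22122907] [-0.23995453  0.0128013   0.74397516] 1.3795834858635032
```

View pics/scene7.png

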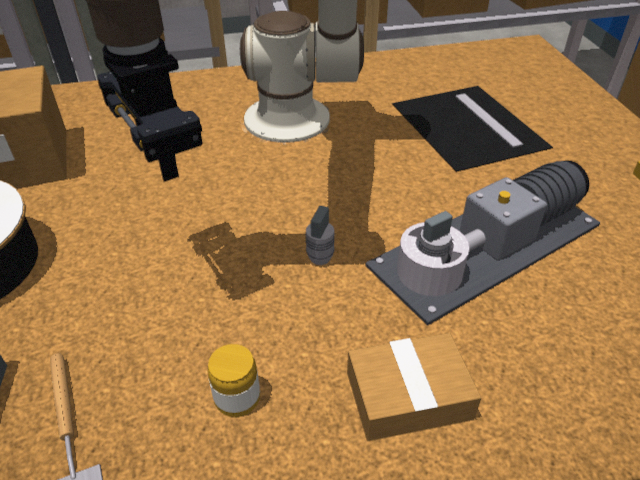

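The cartridge sits locked in the socket at (437,240). The plain one stands unmoved at (320,238) and the arm is clear. Handing in.

```bash
python3 -c "
from station import r
print(r.finish_job())"
```

```text
the job is handed in; nothing more can be done
None
```

The lugged cartridge is fitted and locked in the pump socket, and I handed the job in at about 15 s. I gripped it by its bar and pushed it down until its mid point was about level with the rim. Then I turned it about 91° clockwise, eased it up 4 mm, let go and moved the arm clear.

**Lock:** in the last pictures the bar lies at 110–111°, which is a quarter turn from the slots at 21°. Its top is at about 0.129–0.130 m, so the mid point is about 5 mm above the rim. That is the locked height; unlocked, it would sit at 13 mm.

**Plain cartridge:** in the scene camera it still stands within about 1 mm and 1–2° of where it was. The arm hid it from the top camera in the last check.

**Disagreements:** the scene camera reads about (+4, −2) mm off the top camera throughout. The fingertips showed the same shift against the arm's own position, so I used the top camera for positions. At the push-down the spring force read about 5–5.6 N, slightly below the 5.7 N I expected, but the depth images confirmed the height.

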